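# Lock the bamboo box with its cam key

### The job

Lock the bamboo box on top of the fridge: take the red-handled flat-bladed key out of the wooden stand, set its blade into the slot of the steel cam on the lid and turn the cam clockwise (seen from above) a quarter turn until it seats against its stop pin. Let go and leave the key standing upright in the slot. Leave the blue-handled tool in the stand; it does not fit.

Things in the scene. Friction and masses are not known exactly. Their poses are not given: they have to be found in the camera images.
- key: Loose key, 90 g, upright in a fixed dark wood stand 70x180x32 mm. Origin: centre of the blade's bottom end. Steel blade 26 wide (x), 5 thick (y), z 0-16; round shoulder 36 dia, z 16-22, resting on the stand's top; red handle 40 wide (x), 18 thick (y), z 22-82: pinch across y. Same after a half turn about z.
- punch: The other tool in the stand, 100 mm from the key, in either well: same shoulder and handle, but blue, with a round steel pin (11 mm diameter, 16 mm long) in place of the blade, too thick for the slot. Origin: centre of the pin's bottom end.
- slot (a point): Centre of the slot's mouth, top of the steel cam head (56x40 mm), 94 mm up, on the fixed bamboo box (260x160x70 mm). Turns with the cam: x along the slot, z up. Slot 31x9 mm, 18 deep, its top 12 mm a funnel opening to 46x24 mm. Blade fully in: key's shoulder rests on the head, key origin 16 mm below this point, key stands by itself. Tongue 20 mm wide reaches 64 mm along -x.
- cam (a joint): Cam angle, rad: 0 = slot along the box's long side (unlocked), grows clockwise seen from above to 1.571 = slot across the box, tongue over the side rail at the dark stop pin, a hard stop (locked). Starts at 0 to 0.25; light friction (0.05 N m), stays where left. The blade has about 9 degrees of play each way in the slot before the cam follows.
Mind the look-alikes: they are no part of the job. Of the things like the key, leave any that is turquoise; of the rest the smaller one is meant.

How it is judged:
By the outcome, as a careful person would: the job done as asked, in the order asked, and still so for the second after the job is handed in, with the robot touching nothing.
It also fails if it takes over 46 s, if anything falls off the work surface, if the arm or the gripper's body presses on something with over 40 N, if the wrist force passes 120 N, or if a joint passes its speed limit or range.

### The arm

A 6-joint arm with a two-finger parallel gripper is mounted at the origin on the work surface. World frame = base frame: x ahead of the robot, y to its left, z up, the work surface at z = 0. Lengths are in m, angles in degrees, forces in N, time in s.
With the tool pointing down it reaches from about 0.3 to 0.775 m from the base axis. Payload 14.6 kg.
Tool frame: the origin (TCP) lies on the mounting face of the last link; the fingertips stand 199 mm ahead of it and the grasp point (between the pads) lies 180 mm ahead of it (ctrl.grip_depth is the distance from the TCP to the grasp point, in m); z points along the fingers, y is the line along which they close (so a half turn about z gives the same grasp; the last joint's range is limited). The gripper opens to 94 mm and grips with 3 to 60 N. Pads are 16 mm wide; open, the fingers measure 119 mm over their backs; the gripper's body (75 mm by 177 mm) begins 78 mm behind the grasp point.
Start: joints at [-69.42, 17.183, 87.147, -0, 75.671, -3.816], TCP at [0.227, -0.501, 0.405] pointing down, gripper open.
Joint ranges: [-173.82, 173.82], [-45.26, 126.66], [13.44, 144.39], [-59.66, 239.66], [0, 175.72], [-146.38, 146.38]. Speed limits (degrees/s): [127.2, 127.2, 147.25, 180, 180, 180].

### API

Orientations are given as [roll, pitch, yaw] about the fixed x, y, z axes, in that order (R = Rz(yaw) Ry(pitch) Rx(roll)).
In Python, from cell import ctrl, viewer, order gives the robot as it stands.
- The arm moves only by the tool drive_tool, never from a script. Its argument "moves" is a list of rows, each a list of 4 numbers: the shift along the world's x, y, z in mm, then the turn about the world's z in degrees. In form: [[dx, dy, dz, roll], ...]. A call has 1 to 5 rows; each row is the pose to reach, as a shift and turn from the pose commanded when the call began; what a row does not reach only later rows make up. A row lasts 1/8 s, in which the tool goes at most 62.5 mm and 10.7 degrees, less where a joint would pass 70% of its speed; a pose out of reach is approached as far as the arm can. A call with a gripper value outside its range is refused whole. "fingers" is the gripper's target within -1 to 1 (fully open at 1, half-way at 0, shut at -1), set as the call begins (left out, the last holds). The fingers move at their own pace and stop on an object; "squeeze" is the grip in N (left out, the last holds). Time passes only in rows, so rows that repeat a pose let the fingers close. It gives the time, the measured TCP pose, the force, the opening and the grip force at its end, in the units of the state.
- ctrl.get_state(): the state, without advancing time (a new reading comes with each control period).
- viewer.get_image(name): name is "scene" or "side" or "wrist"; returns the picture (480x640x3 uint8, red, green, blue); there is no depth.
- viewer.camera_params(name): a dict with "vfov" (degrees; the focal length in pixels is half the picture's height over the tangent of half this angle, whatever the lens; pixels are square), "cx", "cy" (the principal point, pixels), "R" (3x3) and "t" (3): a world point X has camera coordinates R X + t. Camera axes: x right, y down, z forward; pixel columns grow to the right and rows downward; lengths in m; the calibration is good to about 2 mm. A picture is of the moment at which its call begins: read the wrist's pose just before it. camera_params takes no time and is no camera call; for the wrist camera it gives the pose at the moment of the call.
- order.close_job(): hands the job in; it is judged then, once.
The state is a dict: "time": time; "joints": joint angles; "dq": joint speeds; "joint_efforts": joint torques, N m; "tcp_pos": TCP position; "eef_rot": TCP orientation; "force": force on the tool from outside, world axes, zero at the start; "moment": the same for the moment, N m; "opening": finger opening in m; "gripper_force": force on a finger pad.
Only numpy, scipy, OpenCV 4.12 (cv2) and the standard library are available. Lean on these libraries where they do the work, as an engineer would, in place of code of your own. Each camera call takes 0.05 s, during which the arm holds its last target. There are 200 camera calls.

## Working session

There is one attempt and no reset: what is moved stays moved. The work goes in short steps, Python scripts to look and compute and a tool call to move; the robot and the scene stay as the last step left them, time stands still between calls to the robot, and variables do not carry over. Pictures are saved under pics/ and viewed, at most 10 in all, crops included, and the job is handed in when it is done.

Besides the shell and the picture viewer there is one more tool, called as name(argument=value, ...), one argument or row to a line, values as JSON. drive_tool: Moves the arm, as the interface text tells. Its arguments: {"type":"object","properties":{"moves":{"type":"array","items":{"type":"array","items":{"type":"number"}}},"fingers":{"type":"number"},"squeeze":{"type":"number"}},"required":["moves"]}

```bash
mkdir -p pics
cat > h.py <<'E'
import numpy as np, cv2
from cell import ctrl, viewer, order
def snap(n,f):
    p=viewer.camera_params(n); im=viewer.get_image(n); cv2.imwrite('pics/'+f,im[:,:,::-1]); np.savez('pics/'+f[:-4],im=im,R=p['R'],t=p['t'],vfov=p['vfov'],cx=p['cx'],cy=p['cy']); return im,p
def ray(p,u,v):
    f=240/np.tan(np.radians(p['vfov'])/2); R=np.array(p['R']);t=np.array(p['t'])
    return -R.T@t, R.T@np.array([(u-p['cx'])/f,(v-p['cy'])/f,1])
def onz(p,u,v,z):
    o,d=ray(p,u,v); return o+d*(z-o[2])/d[2]
def tri(pts):
    A=0;b=0
    for p,u,v in pts:
        o,d=ray(p,u,v); d=d/np.linalg.norm(d); M=np.eye(3)-np.outer(d,d); A=A+M; b=b+M@o
    return np.linalg.solve(A,b)
def proj(p,X):
    f=240/np.tan(np.radians(p['vfov'])/2); c=np.array(p['R'])@X+np.array(p['t']); return f*c[0]/c[2]+p['cx'],f*c[1]/c[2]+p['cy']
E
python3 - <<'E'
from h import *
for n in ['scene','side','wrist']:
    im,p=snap(n,n+'0.png'); print(n,p['vfov'],p['cx'],p['cy'],(-np.array(p['R']).T@p['t']).round(3))
s=ctrl.get_state(); print(s)
E
```

```text
scene 51.22561880193552 313.69925758700066 233.8342442968185 [1.036 0.363 0.655]
side 44.263526472966554 331.89700417493884 233.57422198561662 [0.202 0.814 0.654]
wrist 70.99585775623493 322.2340321514535 239.55566606251875 [ 0.3   -0.467  0.385]
{'time': 0.15, 'joints': array([-6.94186464e+01,  1.72065494e+01,  8.71698588e+01,  1.90141525e-03,
        7.56694628e+01, -3.81534757e+00]), 'dq': array([ 0.1013976 , -0.06235301, -0.1624302 , -0.05562408,  0.04715292,
       -0.03020228]), 'joint_efforts': array([ 4.48927138e-03, -5.31951678e+01, -3.52820849e+01,  7.08768703e-02,
        2.35702383e-02, -4.60336639e-05]), 'tcp_pos': array([ 0.22717561, -0.5008679 ,  0.40425028]), 'eef_rot': array([-1.79954353e+02, -4.89010519e-03,  2.43962279e+01]), 'force': array([ 0.61365254, -1.47543889, -0.93642124]), 'moment': array([0.00762664, 0.01230926, 0.02842032]), 'gripper_force': 0.0, 'opening': 0.09401089901282163}
```

View pics/scene0.png

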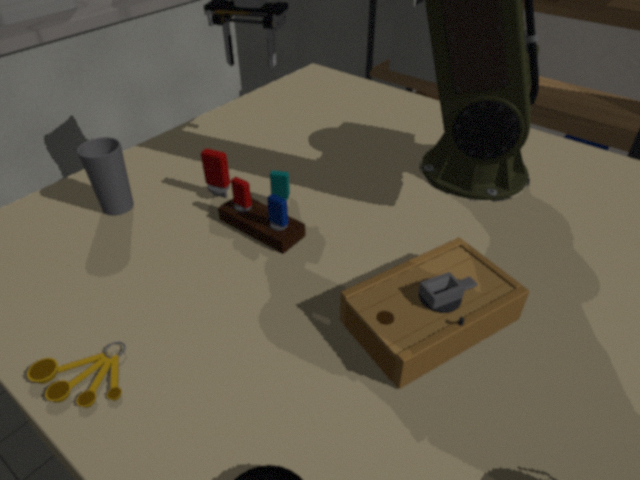

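View pics/side0.png

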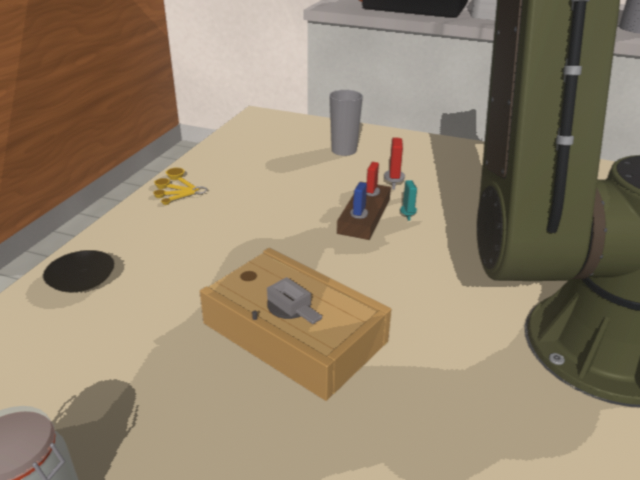

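The smaller red key stands in the dark stand: scene (241,193), side (373,178). The larger red one sits behind it, at scene (215,168), and the blue one is nearer. The cam is at scene (445,290), side (290,297), with the stop pin at scene (462,321), side (256,315).

Run:
```python
from h import *
P={}
for n in ['scene','side']:
    d=np.load(f'pics/{n}0.npz'); im=d['im']; P[n]=d
    h=cv2.cvtColor(im,cv2.COLOR_RGB2HSV)
    for c,m in [('red',((h[...,0]<6)|(h[...,0]>174))&(h[...,1]>180)&(h[...,2]>90)),('blue',(h[...,0]>108)&(h[...,0]<128)&(h[...,1]>150)&(h[...,2]>50))]:
        k,l,s,ce=cv2.connectedComponentsWithStats(m.astype(np.uint8))
        for i in range(1,k):
            if s[i,4]>60: print(n,c,s[i],ce[i].round(1))
T=lambda a,b: tri([(P['scene'],*a),(P['side'],*b)]).round(4)
print('key',T((241,193),(373,178)),'blue',T((278,211),(360,199)))
print('bigred',T((215,168),(397,158)),'teal',T((280,185),(410,197)))
print('cam',T((447,284),(290,292)), onz(P['scene'],441,287,.094),onz(P['side'],290,292,.094),'pin',T((462,321),(256,315)))
print('tongue tip',onz(P['scene'],472,284,.08),onz(P['side'],315,317,.08))
```

```text
scene red [203 149  27  37 225] [220.4 162.3]
scene red [234 178  17  29 125] [244.8 189.6]
scene blue [269 195  19  31 153] [281. 209.]
side red [391 139  10  39 292] [395.9 158.3]
side red [368 163   9  29 161] [371.2 176.7]
side blue [356 190   5  24  67] [357.8 199.8]
key [ 0.4774 -0.2992  0.0632] blue [ 0.4763 -0.1966  0.0647]
bigred [ 0.4507 -0.4075  0.068 ] teal [ 0.3882 -0.2729  0.0475]
cam [0.479  0.1666 0.094 ] [0.49123521 0.16301219 0.094     ] [0.47895185 0.16588797 0.094     ] pin [0.515  0.2135 0.0746]
tongue tip [0.44067703 0.19331861 0.08      ] [0.42910339 0.19102521 0.08      ]
```

drive_tool(
  moves=[
    [35,40,0,-8],
    [70,80,0,-16],
    [105,120,0,-24],
    [140,160,0,-24],
    [173,201,0,-24],
  ],
)

```text
time: 0.78
tcp_pos: [0.4011, -0.2984, 0.4046]
eef_rot: [-180.0, 0.0, 0.4]
force: [0.1, -0.3, 0.6]
opening: 0.0938
gripper_force: 0.0
```

drive_tool(
  moves=[
    [0,0,0,0],
    [0,0,0,0],
  ],
)

```text
time: 1.02
tcp_pos: [0.4, -0.3002, 0.4045]
eef_rot: [-180.0, 0.0, 0.4]
force: [-0.3, -0.4, 0.7]
opening: 0.0938
gripper_force: 0.0
```

Run:
```python
from h import *
im,p=snap('wrist','w1.png'); s=ctrl.get_state(); print(s['time'],s['tcp_pos'],s['eef_rot'],s['joints'],(-np.array(p['R']).T@p['t']))
```

```text
1.075 [ 0.39970699 -0.30053913  0.40451879] [-1.79997945e+02  1.85389372e-02  3.57261310e-01] [-4.11349699e+01  1.08137084e+01  9.50837577e+01 -1.11696395e-02
  7.41177820e+01  4.85108273e+01] [ 0.47958691 -0.29869875  0.38576223]
```

View pics/w1.png

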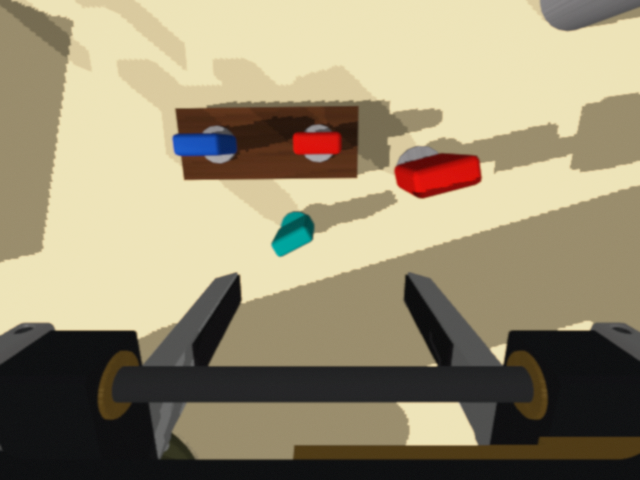

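Key handle's top is at (317,143), lying along the stand's long axis (world y). The teal one is at (292,235), the larger red at (438,175).

Run:
```python
from h import *
p=np.load('pics/w1.npz'); h=cv2.cvtColor(p['im'],cv2.COLOR_RGB2HSV)
m=((h[...,0]<6)|(h[...,0]>174))&(h[...,1]>150)&(h[...,2]>80)
m[:,370:]=0; m[:100]=0;m[180:]=0
c=max(cv2.findContours(m.astype(np.uint8),0,2)[0],key=cv2.contourArea)
q=np.array([onz(p,*x[0],.098)[:2] for x in c]).astype(np.float32)*1000
print(cv2.boundingRect(c),cv2.minAreaRect(q), cv2.boxPoints(cv2.minAreaRect(q)))
# brighter = top face
for th in (200,220): print(th,np.argwhere((h[...,2]>th)&m).min(0,initial=999),((h[...,2]>th)&m).sum(),m.sum())
print('stand corners',[onz(p,*x,.032)[:2].round(3) for x in [(176,109),(358,107),(357,178),(184,180)]])
print('teal',onz(p,285,240,.08).round(3),onz(p,290,215,.02).round(3),'shoulder', onz(p,318,143,.04).round(3))
```

```text
(292, 131, 50, 24) ((480.8984375, -293.97015380859375), (18.160295486450195, 40.35117721557617), 0.34797248244285583) [[ 471.69592 -273.85007]
 [ 471.94098 -314.20053]
 [ 490.10095 -314.09024]
 [ 489.8559  -273.73978]]
200 [136 294] 726 1071
220 [137 295] 214 1071
stand corners [array([ 0.512, -0.154]), array([ 0.515, -0.334]), array([ 0.446, -0.335]), array([ 0.443, -0.155])]
teal [ 0.392 -0.264  0.08 ] [ 0.404 -0.263  0.02 ] shoulder [ 0.481 -0.294  0.04 ]
```

drive_tool(
  moves=[
    [20,1,0,10.5],
    [40,2,0,21],
    [60,4,0,31.5],
    [75,5,0,42],
    [81,6.5,0,52.5],
  ],
  fingers=0.06,
)

```text
time: 1.7
tcp_pos: [0.4811, -0.2946, 0.4043]
eef_rot: [-180.0, 0.0, 53.2]
force: [-0.4, 0.6, 0.6]
opening: 0.0507
gripper_force: 0.0
```

drive_tool(
  moves=[
    [0,0,-20,10.5],
    [0,0,-40,21],
    [0,0,-60,31],
    [0,0,-75,37.5],
    [0,0,-85,37.5],
  ],
)

```text
time: 2.33
tcp_pos: [0.4805, -0.2945, 0.3188]
eef_rot: [-180.0, -0.0, 90.3]
force: [0.4, 0.1, -0.3]
opening: 0.05
gripper_force: 0.0
```

drive_tool(
  moves=[
    [0,0,0,0],
  ],
)

```text
time: 2.45
tcp_pos: [0.4808, -0.294, 0.3192]
eef_rot: [-180.0, -0.0, 90.2]
force: [0.3, 0.2, -0.2]
opening: 0.0501
gripper_force: 0.0
```

Run:
```python
from h import *
im,p=snap('wrist','w2.png'); s=ctrl.get_state(); print(s['time'],s['tcp_pos'],s['eef_rot'],s['joints'],s['opening'])
X=np.array([.481,-.294,.098]); print(proj(p,X),proj(p,np.array([.481,-.274,.098])))
h=cv2.cvtColor(im,cv2.COLOR_RGB2HSV)
m=((h[...,0]<6)|(h[...,0]>174))&(h[...,1]>150)&(h[...,2]>80)
for c in cv2.findContours(m.astype(np.uint8),0,2)[0]:
  if cv2.contourArea(c)>200:
    q=np.array([onz(p,*x[0],.098)[:2] for x in c]).astype(np.float32)*1000
    print(cv2.boundingRect(c),cv2.minAreaRect(q))
```

```text
2.5 [ 0.48097731 -0.29389164  0.31982647] [-1.79998533e+02  9.94300942e-04  9.02306041e+01] [-3.51489767e+01  2.36076928e+01  9.02839804e+01 -1.81559384e-03
  6.61089472e+01 -3.53788455e+01] 0.049646503206899055
(np.float64(322.39406610679765), np.float64(274.0011994195015)) (np.float64(322.4652617248897), np.float64(244.2050082989027))
(260, 402, 52, 42) ((454.5185546875, -411.68853759765625), (37.02992630004883, 37.13154602050781), 0.19556713104248047)
(267, 331, 42, 36) ((455.48687744140625, -349.3572998046875), (28.76542091369629, 27.045381546020508), 6.474438190460205)
(308, 224, 29, 77) ((480.65692138671875, -286.6722412109375), (18.00523567199707, 51.408939361572266), 0.7553145885467529)
```

View pics/w2.png

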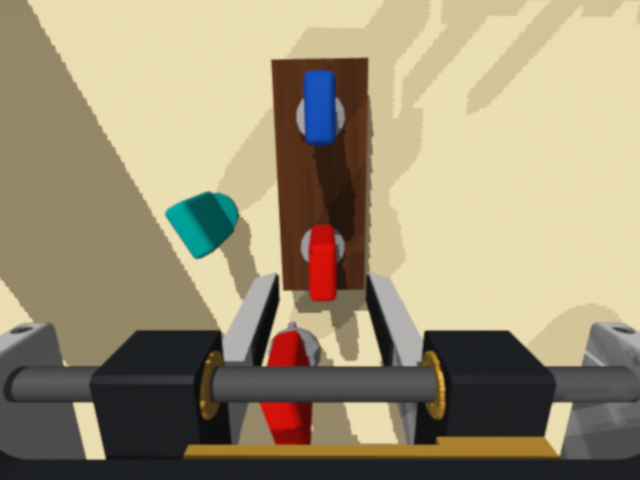

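The key handle is centred between the fingers at (322,262); big red is behind at (288,385), blue at (320,105).

drive_tool(
  moves=[
    [0,1,-25,0],
    [0,1,-50,0],
    [0,1,-67,0],
    [0,1,-67,0],
  ],
)

```text
time: 3.0
tcp_pos: [0.4811, -0.2924, 0.2521]
eef_rot: [-179.9, -0.0, 90.4]
force: [-0.7, 0.4, -0.6]
opening: 0.0499
gripper_force: 0.0
```

drive_tool(
  moves=[
    [0,0,0,0],
    [0,0,0,0],
    [0,0,0,0],
    [0,0,0,0],
  ],
  fingers=-1,
  squeeze=35,
)

```text
time: 3.5
tcp_pos: [0.4812, -0.2924, 0.253]
eef_rot: [180.0, 0.0, 90.4]
force: [-0.1, 0.6, 2.1]
opening: 0.018
gripper_force: 35.0
```

drive_tool(
  moves=[
    [0,0,30,0],
    [0,0,80,0],
    [0,30,130,0],
    [10,75,155,10],
    [20,130,155,20],
  ],
)

```text
time: 4.12
tcp_pos: [0.5011, -0.1614, 0.4098]
eef_rot: [179.8, 0.1, 110.6]
force: [1.4, 0.2, -1.1]
opening: 0.0176
gripper_force: 35.0
```

drive_tool(
  moves=[
    [10,57,0,10],
    [20,115,0,20],
    [30,170,0,30],
    [40,225,0,40],
    [50,275,0,40],
  ],
)

```text
time: 4.75
tcp_pos: [0.5511, 0.1146, 0.4077]
eef_rot: [-180.0, -0.0, 150.6]
force: [0.9, -1.0, -1.8]
opening: 0.0176
gripper_force: 35.0
```

drive_tool(
  moves=[
    [0,12,0,0],
    [0,12,0,0],
  ],
)

```text
time: 5.0
tcp_pos: [0.551, 0.1249, 0.4074]
eef_rot: [-180.0, -0.0, 150.5]
force: [0.2, -0.1, -1.8]
opening: 0.0179
gripper_force: 35.0
```

Run:
```python
from h import *
im,p=snap('wrist','w3.png'); s=ctrl.get_state(); print(s['time'],s['tcp_pos'],s['eef_rot'],s['joints'],s['opening'],s['force'])
```

```text
5.05 [0.55107356 0.1240357  0.40753105] [-1.79977024e+02 -1.01491508e-02  1.50387876e+02] [ 8.97115530e+00  1.89615404e+01  8.44279420e+01 -1.19546546e-02
  7.66327804e+01 -5.14139568e+01] 0.017947903144017237 [-0.57199876 -0.59004834 -0.06450714]
```

View pics/w3.png

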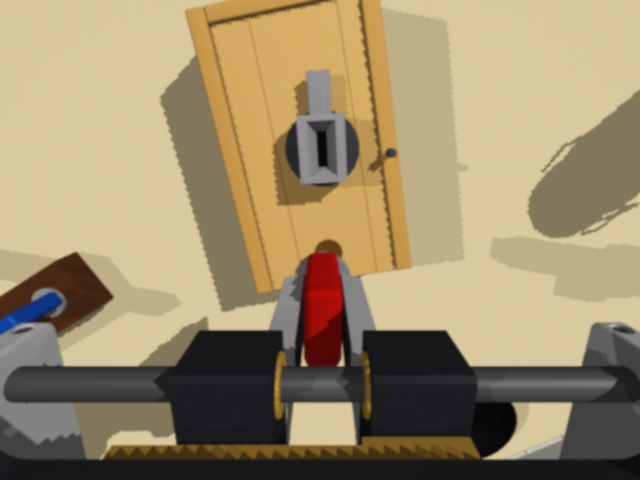

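The cam head's corners are about (297,115), (343,114), (348,183), (300,185); the tongue points up in the image and the stop pin is at (391,153), so a clockwise quarter turn agrees. The key is held at (322,300).

Run:
```python
from h import *
p=np.load('pics/w3.npz'); im=p['im']; h=cv2.cvtColor(im,cv2.COLOR_RGB2HSV)
m=(h[...,1]<45)&(h[...,2]>95); w=np.zeros_like(m); w[60:200,280:365]=1; m&=w
m=cv2.morphologyEx(m.astype(np.uint8),cv2.MORPH_CLOSE,np.ones((25,25)));
head=m.copy(); head=cv2.morphologyEx(head,cv2.MORPH_OPEN,np.ones((33,33)))
c=max(cv2.findContours(head,0,2)[0],key=cv2.contourArea)
def rect(c,z):
    q=np.array([onz(p,*x,z)[:2] for x in c]).astype(np.float32)*1000; return cv2.minAreaRect(q), cv2.boxPoints(cv2.minAreaRect(q)).round(1).tolist()
print(cv2.boundingRect(c),rect(c[:,0],.094))
print('manual',rect([(297,115),(343,114),(348,183),(300,185)],.094))
d=(h[...,2]<45)&w&(np.indices(m.shape)[1]>312)&(np.indices(m.shape)[1]<333)
cs=max(cv2.findContours(d.astype(np.uint8),0,2)[0],key=cv2.contourArea)
print('slot',cv2.boundingRect(cs),rect(cs[:,0],.082))
t=[onz(p,*x,.083)[:2].round(4) for x in [(307,71),(330,70),(308,113),(331,112)]]; print('tongue',t)
e=[onz(p,*x,.07)[:2] for x in [(188,10),(258,293),(410,268),(379,0)]]
for a,b in ((0,1),(3,2)): v=e[a]-e[b]; print('box edge',np.degrees(np.arctan2(v[1],v[0])))
print('box',np.round(e,3),'pin',onz(p,391,153,.08).round(4))
```

```text
(298, 113, 48, 70) (((484.7628173828125, 162.5999298095703), (39.806392669677734, 56.705055236816406), 61.433746337890625), [[450.29998779296875, 158.6999969482422], [500.1000061035156, 131.60000610351562], [519.2000122070312, 166.5], [469.3999938964844, 193.60000610351562]])
manual (((486.2971496582031, 162.86883544921875), (41.7642707824707, 57.31792449951172), 62.7578125), [[451.29998779296875, 157.39999389648438], [502.20001220703125, 131.1999969482422], [521.2999877929688, 168.3000030517578], [470.3999938964844, 194.60000610351562]])
slot (317, 130, 11, 36) (((484.7248229980469, 163.20201110839844), (7.583202362060547, 29.84973907470703), 63.87078094482422), [[469.70001220703125, 166.39999389648438], [496.5, 153.1999969482422], [499.79998779296875, 160.0], [473.0, 173.1999969482422]])
tongue [array([0.4252, 0.1827]), array([0.4339, 0.1996]), array([0.4538, 0.167 ]), array([0.4628, 0.1844])]
box edge 160.3595323405989
box edge 160.54810401122228
box [[0.335 0.121]
 [0.578 0.035]
 [0.63  0.182]
 [0.406 0.262]] pin [0.5188 0.2143 0.08  ]
```

drive_tool(
  moves=[
    [-33,19,0,1.5],
    [-66,38.5,-25,1.5],
    [-66,38.5,-55,1.5],
    [-66,38.5,-65,1.5],
    [-66,38.5,-65,1.5],
  ],
)

```text
time: 5.68
tcp_pos: [0.4856, 0.1623, 0.3428]
eef_rot: [-180.0, -0.0, 151.8]
force: [1.1, 0.4, -1.1]
opening: 0.0179
gripper_force: 35.0
```

Run:
```python
from h import *
snap('side','s2.png'); im,p=snap('scene','c2.png'); s=ctrl.get_state(); print(s['tcp_pos'],s['eef_rot'],s['force'])
a=cv2.imread('pics/s2.png')[200:350,180:400]; b=im[200:350,340:560,::-1]
cv2.imwrite('pics/z.png',cv2.resize(np.hstack([a,b]),(792,270),interpolation=cv2.INTER_CUBIC))
```

```text
[0.48567147 0.16259201 0.34360979] [1.79952138e+02 5.33375910e-02 1.51837254e+02] [-0.63494433  0.27491485 -1.85602776]
```

View pics/z.png

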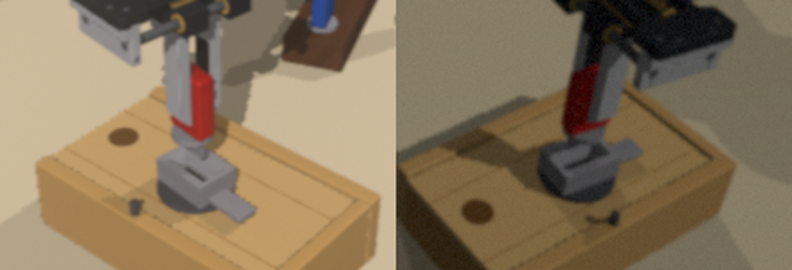

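The blade hangs just above the slot in both views (about (205,150) left, (590,140) right). I'm lowering it gently.

drive_tool(
  moves=[
    [0,0,-6,0],
    [0,0,-12,0],
    [0,0,-17,0],
    [0,0,-21,0],
    [0,0,-21,0],
  ],
)

```text
time: 6.4
tcp_pos: [0.4852, 0.1631, 0.3213]
eef_rot: [-180.0, -0.0, 151.9]
force: [0.2, 1.1, -1.5]
opening: 0.0179
gripper_force: 35.0
```

drive_tool(
  moves=[
    [0,0,-2,0],
    [0,0,-4,0],
    [0,0,-6,0],
    [0,0,-6,0],
  ],
)

```text
time: 6.9
tcp_pos: [0.4852, 0.1631, 0.3155]
eef_rot: [-180.0, -0.0, 151.9]
force: [-0.3, -0.8, -1.6]
opening: 0.0179
gripper_force: 35.0
```

drive_tool(
  moves=[
    [0,0,0,-9],
    [0,0,0,-18],
    [0,0,0,-27],
    [0,0,0,-36],
    [0,0,0,-45],
  ],
)

```text
time: 7.52
tcp_pos: [0.4851, 0.163, 0.3156]
eef_rot: [-180.0, 0.0, 106.6]
force: [-0.5, -1.5, -0.8]
opening: 0.0175
gripper_force: 35.0
```

drive_tool(
  moves=[
    [0,0,0,-9],
    [0,0,0,-18],
    [0,0,0,-26],
    [0,0,0,-34],
    [0,0,0,-34],
  ],
)

```text
time: 8.15
tcp_pos: [0.4852, 0.163, 0.3157]
eef_rot: [180.0, 0.0, 72.9]
force: [0.9, -1.2, -2.2]
opening: 0.0179
gripper_force: 35.0
```

Run:
```python
from h import *
snap('side','s3.png'); im,p=snap('scene','c3.png'); s=ctrl.get_state(); print(s['tcp_pos'],s['eef_rot'],s['force'],s['moment'])
a=cv2.imread('pics/s3.png')[200:350,180:400]; b=im[200:350,340:560,::-1]
cv2.imwrite('pics/z2.png',cv2.resize(np.hstack([a,b]),(792,270),interpolation=cv2.INTER_CUBIC))
```

```text
[0.48522691 0.16311965 0.31575637] [ 1.79980011e+02 -1.02605383e-02  7.30872364e+01] [ 0.81816782 -1.14951572 -1.28847732] [-0.22212496 -0.3824304   0.06529032]
```

View pics/z2.png

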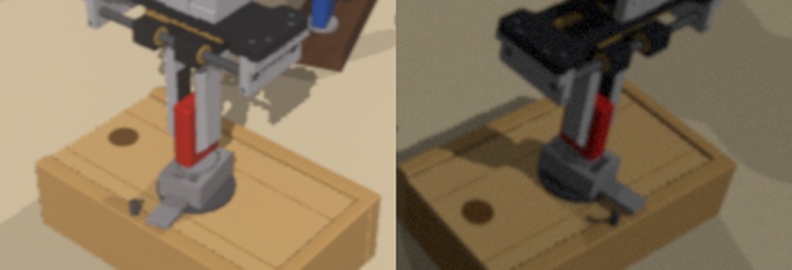

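The blade is seated and the tongue has turned with it, now close to the pin at (135,207) left. I'll keep turning until the stop shows.

drive_tool(
  moves=[
    [0,0,0,-4],
    [0,0,0,-8],
    [0,0,0,-8],
  ],
)

```text
time: 8.62
tcp_pos: [0.4853, 0.1631, 0.3158]
eef_rot: [180.0, -0.0, 65.0]
force: [2.5, -2.2, -2.1]
opening: 0.018
gripper_force: 35.0
```

```bash
python3 -c "
from h import *
s=ctrl.get_state(); print(s['eef_rot'],s['force'],s['moment'])"
```

```text
[ 1.79966632e+02 -1.13023231e-02  6.50375650e+01] [ 2.47890146 -2.16522921 -2.13614129] [-0.46306411 -0.69237355  0.06630581]
```

drive_tool(
  moves=[
    [0,0,0,-3],
    [0,0,0,-3],
  ],
)

```text
time: 8.88
tcp_pos: [0.4853, 0.1631, 0.3157]
eef_rot: [180.0, -0.0, 62.1]
force: [3.2, -2.4, -1.3]
opening: 0.0179
gripper_force: 35.0
```

```bash
python3 -c "
from h import *
s=ctrl.get_state(); print(s['eef_rot'],s['force'],s['moment'])"
```

```text
[ 1.79970612e+02 -1.21088302e-02  6.20571764e+01] [ 3.21792418 -2.40382946 -1.32614128] [-0.51558285 -0.72467456  0.04415769]
```

drive_tool(
  moves=[
    [0,0,0,-3],
    [0,0,0,-3],
  ],
)

```text
time: 9.12
tcp_pos: [0.4853, 0.163, 0.3158]
eef_rot: [179.9, -0.0, 59.1]
force: [4.6, -2.7, -1.7]
opening: 0.018
gripper_force: 35.0
```

```bash
python3 -c "
from h import *
s=ctrl.get_state(); print(s['eef_rot'],s['force'],s['moment'])"
```

```text
[ 1.79948161e+02 -8.79714381e-03  5.90514360e+01] [ 4.5987644  -2.74660555 -1.72028185] [-0.77351061 -1.01898111  0.17725575]
```

drive_tool(
  moves=[
    [0,0,0,-2],
    [0,0,0,-2],
  ],
)

```text
time: 9.38
tcp_pos: [0.4854, 0.163, 0.3158]
eef_rot: [179.9, -0.0, 57.1]
force: [4.2, -4.1, -2.8]
opening: 0.0179
gripper_force: 35.0
```

```bash
python3 -c "
from h import *
s=ctrl.get_state(); print(s['eef_rot'],s['force'],s['moment'])
im,p=snap('side','s4.png'); cv2.imwrite('pics/z3.png',cv2.resize(im[240:350,200:360,::-1],(800,550),interpolation=cv2.INTER_CUBIC))"
```

```text
[ 1.79929573e+02 -1.15562290e-02  5.70781685e+01] [ 4.21328759 -4.10229623 -2.84232623] [-0.93134731 -1.21134831  0.29235548]
```

View pics/z3.png

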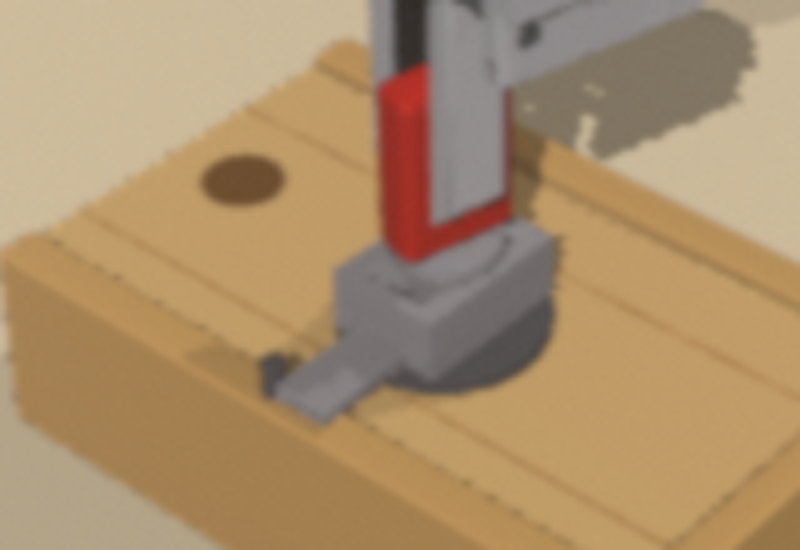

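The tongue lies against the pin at (275,375), and the moment rose well above friction at about 61°, as expected. I'll relieve the torque within the play, open and lift.

drive_tool(
  moves=[
    [0,0,0,4],
    [0,0,0,4],
    [0,0,0,4],
  ],
)

```text
time: 9.8
tcp_pos: [0.4852, 0.1631, 0.3157]
eef_rot: [180.0, -0.0, 60.9]
force: [3.2, -2.7, -0.2]
opening: 0.0178
gripper_force: 35.0
```

drive_tool(
  moves=[
    [0,0,0,0],
    [0,0,0,0],
    [0,0,0,0],
    [0,0,0,0],
  ],
  fingers=0.2,
)

```text
time: 10.3
tcp_pos: [0.4851, 0.1632, 0.3156]
eef_rot: [-180.0, 0.0, 60.9]
force: [0.3, -0.3, 0.4]
opening: 0.054
gripper_force: 0.0
```

drive_tool(
  moves=[
    [0,0,15,0],
    [0,0,45,0],
    [0,0,85,0],
    [0,0,110,0],
    [0,-80,110,0],
  ],
)

```text
time: 10.92
tcp_pos: [0.4849, 0.1019, 0.4286]
eef_rot: [179.8, -0.2, 61.2]
force: [1.1, -1.0, 0.2]
opening: 0.0565
gripper_force: 0.0
```

drive_tool(
  moves=[
    [0,0,0,0],
    [0,0,0,0],
    [0,0,0,0],
  ],
)

```text
time: 11.3
tcp_pos: [0.4851, 0.1014, 0.4258]
eef_rot: [-180.0, -0.0, 61.0]
force: [0.1, 0.2, 0.7]
opening: 0.0568
gripper_force: 0.0
```

Run:
```python
from h import *
snap('side','s5.png'); snap('wrist','w5.png'); im,p=snap('scene','c5.png'); s=ctrl.get_state(); print(s['time'],s['tcp_pos'],s['force'])
a=cv2.imread('pics/s5.png')[200:350,180:400]; b=im[200:350,340:560,::-1]; w=cv2.imread('pics/w5.png')
t=np.hstack([a,b]); cv2.imwrite('pics/z4.png',np.vstack([cv2.resize(t,(640,218),interpolation=cv2.INTER_CUBIC),w[0:380]]))
```

```text
11.45 [0.48513575 0.1012854  0.42561424] [ 0.80307044 -1.1293677   0.14653063]
```

View pics/z4.png

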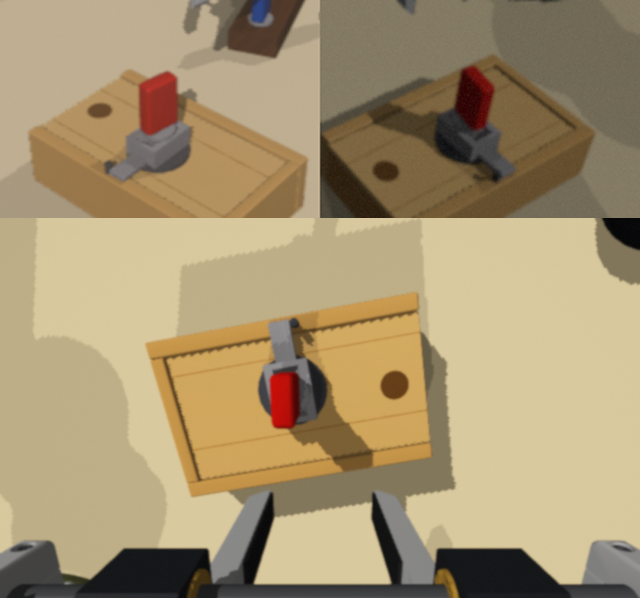

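The key stands upright in the slot at (284,400). The tongue is across the box against the pin at (294,322), and the gripper is clear.

```bash
python3 -c "
from cell import order
print(order.close_job())"
```

```text
the job is handed in; nothing more can be done
None
```

I handed the job in at about 11.5 s: the cam is turned clockwise against its stop pin, the red key stands upright in the slot with the gripper clear, and the blue tool is still in the stand.

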